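Release the pull-out tray and slide it home

ROBOT

A 6-joint arm with a two-finger parallel gripper is mounted at the origin on the work surface. World frame = base frame: x ahead of the robot, y to its left, z up, the work surface at z = 0. Lengths are in m, angles in rad, forces in N, time in s.
With the tool pointing down it reaches from about 0.35 to 0.975 m from the base axis. Payload 7.1 kg.
Tool frame: the origin (TCP) lies midway between the tips of the shut fingers; the grasp point (between the pads) lies 19 mm behind it; z points along the fingers, y is the line along which they close (so a half turn about z gives the same grasp; the last joint's range is limited). The gripper opens to 88 mm and grips with 3 to 60 N. Pads are 20 mm wide; open, the fingers measure 115 mm over their backs; the gripper's body (75 mm by 178 mm) begins 61 mm behind the grasp point.
Start: joints at [1.268, 0.423, 1.63, -0, 1.089, -0.019], TCP at [0.175, 0.6, 0.186] pointing down, gripper open.
Joint ranges: [-3, 3], [-0.9, 2.11], [0.09, 2.58], [-1.31, 4.45], [0.11, 2.69], [-2.54, 2.54]. Speed limits (rad/s): [2.39, 2.39, 3.01, 3.14, 3.14, 3.14].

INTERFACE

Orientations are given as a unit quaternion [w, x, y, z].
In Python, from station import move_pose, movel, movej, command_gripper, wait, inverse_kinematics, read_camera, camera_info, MotionError, job_done, get_time, get_joint_pos, get_qvel, get_effort, get_tcp_pos, get_ee_rot, get_ft_force, get_ft_torque, get_grip_width, get_finger_force gives the robot as it stands. Calls block until the motion is done:
- move_pose(position, orientation): joint-space move of the TCP to a pose.
- movel(position, frame=None, v=0.15, until_force=None): straight line of the TCP; frame=None keeps the orientation; v is the mean speed in m/s. With until_force (N) it stops when the force on the tool has changed by that much, and returns True; else False.
- movej(angles): joint-space move.
- command_gripper(opening): opening from 0.0 (shut) to 1.0 (fully open); the grip force is fixed at half the most; returns when the fingers have stopped.
- wait(seconds).
- inverse_kinematics(position, orientation): joint angles nearest the present ones, or None.
- read_camera(name): name is "side" or "top" or "wrist"; returns the picture (480x640x3 uint8, red, green, blue); there is no depth.
- camera_info(name): a dict with "intrinsics" (3x3 intrinsics, pixels), "dist" ([k1, k2, p1, p2, k3] as OpenCV has them; the pictures are not rectified), "T" (4x4, takes a point from camera to world coordinates); the wrist camera has in their place "tool_from_camera" (4x4, takes a point from camera to tool coordinates, whose origin is the TCP and whose axes are the flange's). Camera axes: x right, y up, looking along -z (the intrinsics and any distortion apply to the point x, -y, -z); pixel columns grow to the right and rows downward; lengths in m; the calibration is good to about 2 mm. A picture is of the moment at which its call begins: read the wrist's pose just before it. camera_info takes no time and is no camera call.
A pose or a line that the arm cannot do raises MotionError and nothing moves.
- job_done(): hands the job in; it is judged then, once.
Readings, each from a call of its own:
- get_time(): time.
- get_joint_pos(): joint angles.
- get_qvel(): joint speeds.
- get_effort(): joint torques, N m.
- get_tcp_pos(): TCP position.
- get_ee_rot(): TCP orientation.
- get_ft_force(): force on the tool from outside, world axes, zero at the start.
- get_ft_torque(): the same for the moment, N m.
- get_grip_width(): opening from 0.0 (shut) to 1.0 (fully open).
- get_finger_force(): force on a finger pad.
Only numpy, scipy, OpenCV 4.12 (cv2) and the standard library are available. Lean on these libraries where they do the work, as an engineer would, in place of code of your own. Each camera call takes 0.05 s, during which the arm holds its last target. There are 200 camera calls.

TASK

The loaded pull-out tray has been left out, locked by the spring button that stands up through the thumb slot in its side. With your fingertips press the button down through the slot, keep it held down while you slide the tray off the lock, then push the tray on until it is fully home over its base and the button springs up again in the other slot. The jars ride along standing on the tray: do not touch them, and leave the bottle and mug on the counter alone.

Things in the scene. Friction and masses are not known exactly. Their poses are not given: they have to be found in the camera images.
- tray_base: Dark steel base plate of the pull-out tray, 360 x 340 x 8 mm, screwed to the counter. Origin: centre of its underside. The tray slides home along this frame's +x, out along -x; z up. The lock button stands at (-140, -137) mm in a housing 50 x 34 mm whose top is 30 mm above the counter; elsewhere on that line only the plate (top at 8 mm) lies under the tray.
- button_top (a point): Centre of the top face of the bare-metal lock button, an oblong 36 mm (along the slide) x 24 mm that goes straight down. Up, its top is 57 mm above the counter, 3 mm proud of the tray. Axes as the base.
- lock_button (a joint): How far the button is down: 0 up, 0.020 m bottomed. Spring: 2 N at first, 5 N at 10 mm, 8 N bottomed (do not press on past that). Up, it blocks the tray. At 7 mm its top is level with the tray's underside: hold it 10 to 15 mm down until the strip behind the slot (its end 2 mm from the button) covers it, after some 5 mm of slide; the strip then keeps it down.
- tray (a joint): How far the white tray (340 x 342 x 4 mm, centre 3 mm to -x and 137 mm to +y of slot_rear, wire gallery 34 mm high round the load, 39 mm to +y of slot_rear) has slid in: 0 out and locked (start), 0.130 m fully home at its stop. Friction about 3 N. An equal front slot, 130 mm to -x, receives the button, which springs up once the tray is within 8 mm of home.
- slot_rear (a point): Centre, on the tray's upper face (54 mm above the counter), of the rear thumb slot, 46 mm along the slide x 38 mm across, through the 4 mm steel margin. At the start the button stands in it, centre 3 mm to -x of this point. Closed fingertips fit in on the button; moved to the base's +x they meet the slot's end and push the tray. Moves with the tray; axes as the base.
- jar_tall: White ceramic jar with wooden lid, 76 mm diameter, 152 mm high with its knob, roughly 0.6 kg, standing loose on the tray. Origin: centre of its underside.
- jar_short: White ceramic jar with wooden lid, 72 mm diameter, 112 mm high with its knob, roughly 0.45 kg, standing loose on the tray. Origin: centre of its underside.
- oil_bottle: Green glass bottle, 64 mm diameter, 210 mm high, standing on the counter to the left of the tray. Origin: centre of its underside.
- mug: White mug, 82 mm diameter, 92 mm high, standing on the counter to the right of the tray. Origin: centre of its underside.
Not all that is in view belongs to the job. Leave any purple look-alike of the jar_tall alone. What is shaped like the jar_short but green is not meant.

How it is judged:
By the outcome, as a careful person would: the job done as asked, in the order asked, and still so for the second after the job is handed in, with the robot touching nothing.
It also fails if it takes over 35 s, if anything falls off the work surface, if the arm or the gripper's body presses on something with over 40 N, if the wrist force passes 120 N, or if a joint passes its speed limit or range.

## Working session

There is one attempt and no reset: what is moved stays moved. The work goes in short steps, each a Python script; the robot and the scene stay as the last script left them, time stands still between calls to the robot, and variables do not carry over. Pictures are saved under pics/ and viewed, at most 13 in all, crops included, and the job is handed in when it is done.

```bash
mkdir -p pics; ls
python3 - <<'E'
from station import *
import cv2
for n in ["top","side"]:
    im=read_camera(n); cv2.imwrite(f"pics/{n}0.png",im[:,:,::-1])
    i=camera_info(n); print(n,i)
print(camera_info("wrist"),get_time(),get_ee_rot())
E
```

```text
pics
top {'intrinsics': array([[564.91193535,   0.        , 318.33334262],
       [  0.        , 564.91193535, 243.90507078],
       [  0.        ,   0.        ,   1.        ]]), 'dist': array([-0.09598441,  0.        ,  0.        ,  0.        ,  0.        ]), 'T': array([[ 0.0187655 ,  0.98155846, -0.19023892,  0.27295222],
       [-0.99953661,  0.02297847,  0.01996387,  0.05459107],
       [ 0.0239671 ,  0.18977614,  0.98153482,  1.06070676],
       [ 0.        ,  0.        ,  0.        ,  1.        ]])}
side {'intrinsics': array([[519.4594517 ,   0.        , 323.91125752],
       [  0.        , 519.4594517 , 239.39115956],
       [  0.        ,   0.        ,   1.        ]]), 'dist': array([-0.03728702,  0.        ,  0.        ,  0.        ,  0.        ]), 'T': array([[ 0.72325344,  0.3992649 , -0.56346429, -0.15765413],
       [-0.69053216,  0.40825197, -0.59707258, -0.64853661],
       [-0.00835472,  0.82092501,  0.57097489,  0.70957468],
       [ 0.        ,  0.        ,  0.        ,  1.        ]])}
{'intrinsics': array([[367.55374601,   0.        , 319.10582242],
       [  0.        , 367.55374601, 238.48789607],
       [  0.        ,   0.        ,   1.        ]]), 'dist': array([-0.04943411,  0.        ,  0.        ,  0.        ,  0.        ]), 'tool_from_camera': array([[-1.15640062e-03,  9.65453372e-01,  2.60573309e-01,
         7.04825804e-02],
       [ 9.99999282e-01,  1.19831274e-03, -1.97748133e-06,
        -7.91458448e-04],
       [-3.14157481e-04,  2.60573120e-01, -9.65454064e-01,
        -1.97967890e-01],
       [ 0.00000000e+00,  0.00000000e+00,  0.00000000e+00,
         1.00000000e+00]])} 0.1 [-1.01519160e-04  1.41396300e-01  9.89952858e-01 -6.44412605e-04]
```

View pics/top0.png

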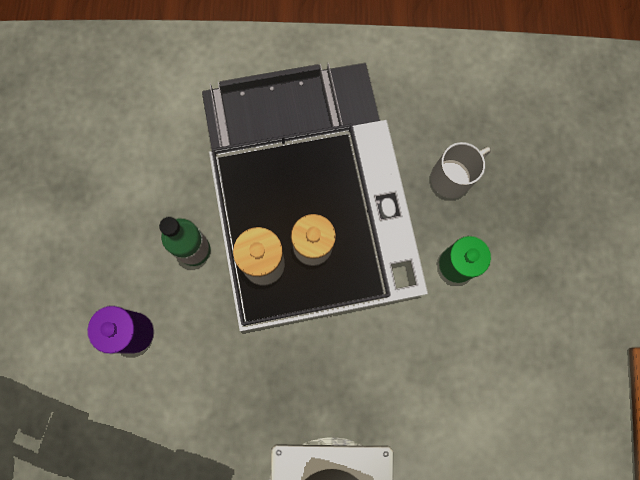

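View pics/side0.png

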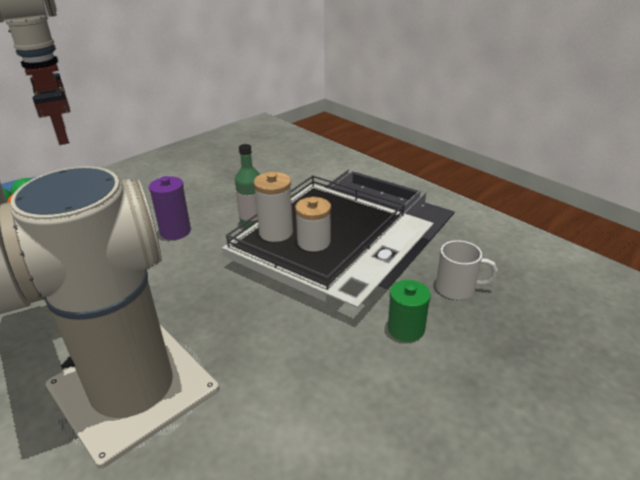

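The top view shows the button in the rear slot at (388,207), the empty front slot at (403,275), and the jars on the tray at (258,250) and (313,236). The decoys are a purple jar at (112,330) and a green jar at (470,257), both off the tray. The side view has the button at (385,254) and the front slot at (353,288).

```bash
cat > h.py <<'E'
from station import *
import numpy as np, cv2
from scipy.spatial.transform import Rotation as R
def q2R(q): return R.from_quat([q[1],q[2],q[3],q[0]]).as_matrix()
def camT(n):
    i=camera_info(n)
    if n!="wrist": return i["T"]
    W=np.eye(4); W[:3,:3]=q2R(get_ee_rot()); W[:3,3]=get_tcp_pos(); return W@i["tool_from_camera"]
def ray(n,uv,T=None):
    i=camera_info(n); T=camT(n) if T is None else T
    p=cv2.undistortPoints(np.array([[uv]],float),i["intrinsics"],i["dist"])[0,0]
    d=T[:3,:3]@np.array([p[0],-p[1],-1]); return T[:3,3],d/np.linalg.norm(d)
def atz(n,uv,z,T=None):
    o,d=ray(n,uv,T); return o+d*(z-o[2])/d[2]
def tri(rs):
    A=sum(np.eye(3)-np.outer(d,d) for o,d in rs); b=sum((np.eye(3)-np.outer(d,d))@o for o,d in rs)
    return np.linalg.solve(A,b)
def quat(xaxis_yaw):  # tool down, tool x axis at given yaw
    c,s=np.cos(xaxis_yaw),np.sin(xaxis_yaw)
    M=np.array([[c,s,0],[s,-c,0],[0,0,-1]]); q=R.from_matrix(M).as_quat(); return [q[3],*q[:3]]
E
python3 - <<'E'
from h import *
np.set_printoptions(precision=4,suppress=True)
for a,b,n in [((388,207),(385,254),"btn"),((403,275),(353,288),"front"),((313,234),(313,203),"short knob"),((257,250),(271,178),"tall knob")]:
    print(n,tri([ray("top",a),ray("side",b)]))
b=atz("top",(388,207),.057);f=atz("top",(403,275),.052);d=b-f;print(b,f,np.linalg.norm(d[:2]))
yaw=np.arctan2(d[1],d[0]);print("yaw",yaw)
for k in (1,-1):
    for off in (0,.13):
        p=b[:2]+off*np.array([np.cos(yaw),np.sin(yaw)])
        print(k,off,inverse_kinematics([*p,.15],quat(yaw-np.pi/2*k)),inverse_kinematics([*p,.045],quat(yaw-np.pi/2*k)))
E
```

```text
btn [ 0.5412 -0.0939  0.0558]
front [ 0.4155 -0.1209  0.0526]
short knob [0.4656 0.0448 0.1538]
tall knob [0.4288 0.1326 0.1933]
[ 0.5397 -0.0929  0.057 ] [ 0.4147 -0.1203  0.052 ] 0.12801312229717754
yaw 0.21613064928234166
1 0 None None
1 0.13 None None
-1 0 [-0.1922  0.357   1.8305 -0.      0.9541 -0.4083] [-0.1922  0.5168  1.8858 -0.      0.739  -0.4083]
-1 0.13 [-0.115   0.5269  1.5498 -0.      1.0649 -0.3311] [-0.115   0.6564  1.6004 -0.      0.8848 -0.3311]
```

Run:
```python
from h import *
np.set_printoptions(precision=4,suppress=True)
yaw=.216
command_gripper(0.0)
movel([.175,.6,.36],v=.25)
q=quat(yaw+np.pi/2)
move_pose([.535,-.1,.36],q)
T=camT("wrist"); cv2.imwrite("pics/w1.png",read_camera("wrist")[:,:,::-1]); np.save("T1.npy",T)
movel([.535,-.1,.18],v=.25)
T=camT("wrist"); cv2.imwrite("pics/w2.png",read_camera("wrist")[:,:,::-1]); np.save("T2.npy",T)
print(get_time(),get_tcp_pos(),get_ft_force(),get_grip_width())
```

```text
6.0333 [ 0.5363 -0.1001  0.1815] [1.1991 0.0063 0.4645] 0.006234955630535705
```

View pics/w1.png

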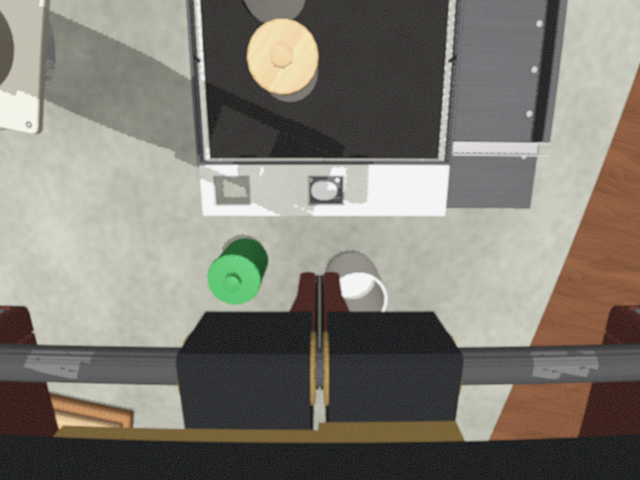

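View pics/w2.png

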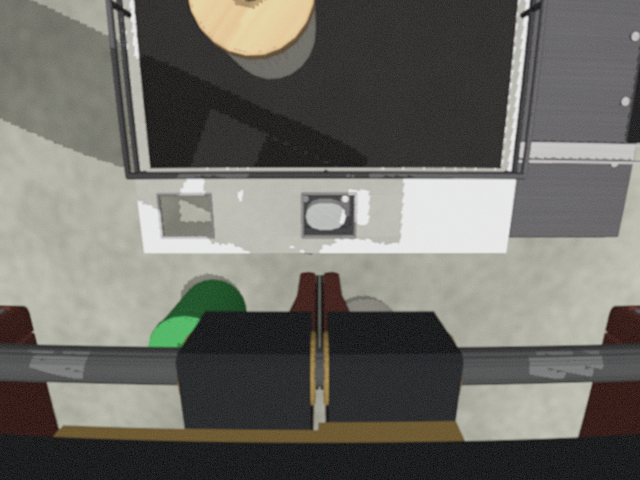

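The wrist views show the tray edges parallel to the image rows, so the yaw is right. The button is at about (325,215) in w2 and (325,190) in w1. I'll enlarge the slot area once to confirm.

Run:
```python
import cv2,numpy as np
a=cv2.imread("pics/w2.png")[175:260,135:375]; a=cv2.resize(a,None,fx=3.3,fy=3.3,interpolation=cv2.INTER_CUBIC)
b=cv2.imread("pics/w1.png")[155:220,190:370]; b=cv2.resize(b,(a.shape[1],int(65*4.4)),interpolation=cv2.INTER_CUBIC)
cv2.imwrite("pics/c.png",np.vstack([a,b])); print(a.shape,b.shape)
```

```text
(280, 792, 3) (286, 792, 3)
```

View pics/c.png

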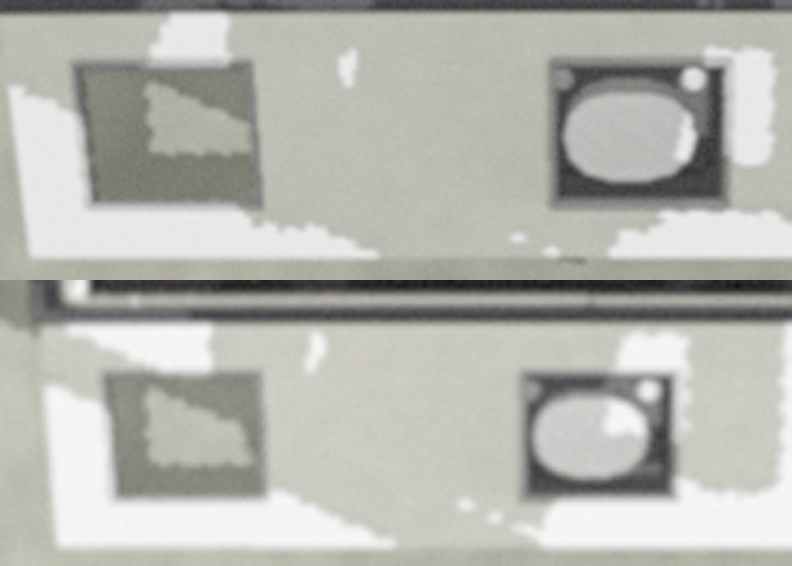

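Run:
```python
from h import *
np.set_printoptions(precision=4,suppress=True)
T1,T2=np.load("T1.npy"),np.load("T2.npy")
P={}
for n,u1,u2,z in [("btn",(324.1,190.5),(325.6,216.5),.057),("slot",(325.9,190.1),(328.9,215.3),.054),("front",(232.3,190.1),(185.9,215.6),.054)]:
    a,b=atz("wrist",u1,z,T1),atz("wrist",u2,z,T2); P[n]=(a+b)/2
    print(n,tri([ray("wrist",u1,T1),ray("wrist",u2,T2)]),a,b)
print(atz("top",(388.3,207),.057),"green",atz("top",(472,256),.112))
d=P["slot"]-P["front"]; print(np.linalg.norm(d),np.arctan2(d[1],d[0]))
e=P["slot"]-P["btn"]; print(e)
```

```text
btn [ 0.5411 -0.0947  0.0597] [ 0.5413 -0.095   0.057 ] [ 0.5411 -0.0953  0.057 ]
slot [ 0.5439 -0.0944  0.053 ] [ 0.5437 -0.0944  0.054 ] [ 0.544  -0.0942  0.054 ]
front [ 0.4184 -0.1212  0.057 ] [ 0.4179 -0.1218  0.054 ] [ 0.4174 -0.1219  0.054 ]
[ 0.5398 -0.0934  0.057 ] green [ 0.4418 -0.2306  0.112 ]
0.1291679686844381 0.21517351735589077
[ 0.0026  0.0009 -0.003 ]
```

```bash
cat >> h.py <<'E'
yaw=.215; D=np.array([np.cos(yaw),np.sin(yaw),0]); S=np.array([.5438,-.0943,0]); Q=quat(yaw+np.pi/2)
def at(s,z): return S+D*s+[0,0,z]
def rep(t):
    p=get_tcp_pos(); f=get_ft_force(); r=q2R(get_ee_rot())
    print(t,round(get_time(),2),"s,lat,z mm",np.round([1e3*(p-S)@D,1e3*np.cross(D,p-S)[2],1e3*p[2]],1),"F along,z",np.round([f@D,f[2]],1),np.round(f,1))
E
python3 - <<'E'
from h import *
move_pose(at(.002,.11),Q); rep("above")
movel(at(.002,.065),v=.1); wait(.3); rep("pre")
print(movel(at(.002,.055),v=.02,until_force=14)); rep("2mm")
print(movel(at(.002,.045),v=.03,until_force=14)); wait(.2); rep("pressed")
cv2.imwrite("pics/w3.png",read_camera("wrist")[100:340,200:460,::-1])
E
```

```text
above 6.42 s,lat,z mm [  2.1  -0.  110.7] F along,z [0.9 0.1] [ 1.1 -0.8  0.1]
pre 7.32 s,lat,z mm [ 2.4 -0.1 65.5] F along,z [-0.5 -0.7] [-0.5 -0.2 -0.7]
False
2mm 7.97 s,lat,z mm [ 2.   0.  54.9] F along,z [0.3 0.6] [ 0.5 -0.7  0.6]
False
pressed 8.65 s,lat,z mm [ 2.1 -0.  45.1] F along,z [ 0.  -0.3] [ 0.   0.  -0.3]
```

View pics/w3.png

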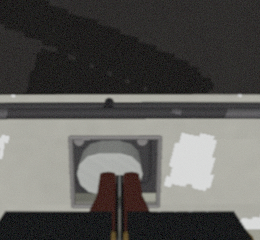

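The crop shows the fingertips at about (320,273) in full-image pixels, over the lower part of the button, and the force reads nothing. I'll check where the TCP should project.

Run:
```python
from h import *
i=camera_info("wrist")
def proj(P,T):
    p=np.linalg.inv(T)@np.append(P,1); p=p[:3]*[1,-1,-1]
    return cv2.projectPoints(p.reshape(1,1,3),np.zeros(3),np.zeros(3),i["intrinsics"],i["dist"])[0].ravel()
for x in (-.01,0,.01):
  for z in (-.01,0): print(x,z,proj(np.array([x,0,z]),i["tool_from_camera"]),proj(np.array([x,.0135,z]),i["tool_from_camera"]))
T=camT("wrist")
for z in (.057,.045): print("btn",z,proj(S-D*.003+[0,0,z],T))
for s,l in ((-.023,-.019),(-.023,.019),(.023,.019),(.023,-.019)):
    print(proj(at(s,.054)+l*np.array([-D[1],D[0],0]),T))
print(get_finger_force(),get_ft_force(),get_effort())
a=cv2.imread("pics/w3.png")[120:220,60:180]; cv2.imwrite("pics/c3.png",cv2.resize(a,None,fx=5,fy=5,interpolation=cv2.INTER_CUBIC))
for n,c in (("side",(200,320,330,450)),("top",(150,260,330,440))):
    cv2.imwrite(f"pics/{n}c.png",cv2.resize(read_camera(n)[c[0]:c[1],c[2]:c[3],::-1],None,fx=4,fy=4,interpolation=cv2.INTER_CUBIC))
A=cv2.imread("pics/c3.png");B=cv2.resize(cv2.imread("pics/sidec.png"),(300,300))
cv2.imwrite("pics/m.png",np.hstack([cv2.resize(A,(480,400)),cv2.resize(B,(320,400))]))
```

```text
-0.01 -0.01 [318.92504049 290.05091745] [343.41791111 290.014272  ]
-0.01 0 [318.93468435 283.20270465] [342.31822469 283.1693844 ]
0 -0.01 [318.90130774 272.99332729] [343.72678679 272.95938984]
0 0 [318.91218108 266.83700106] [342.59683688 266.80604744]
0.01 -0.01 [318.87697233 255.46212062] [344.03860376 255.43115381]
0.01 0 [318.88913481 250.04179979] [342.87785422 250.01343171]
btn 0.057 [309.42066307 274.16745786]
btn 0.045 [309.95126112 266.71812444]
[274.20643643 304.08026507]
[271.78402057 238.71596832]
[358.03739011 238.61632431]
[356.18602641 304.00347832]
0.0 [0.14030855 0.18656234 0.05326667] [ 4.78611910e-04 -5.17805707e+01 -1.89054894e+01  4.14777501e-02
  4.29777929e-02 -1.67815466e-05]
```

View pics/m.png

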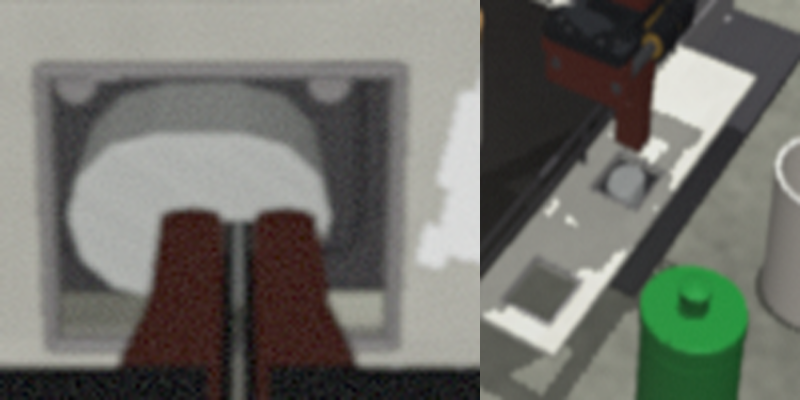

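Run:
```python
from h import *
np.set_printoptions(precision=4,suppress=True)
T=camT("wrist"); p=get_tcp_pos()
i=camera_info("side")
def proj(P):
    q=np.linalg.inv(i["T"])@np.append(P,1); q=q[:3]*[1,-1,-1]
    return cv2.projectPoints(q.reshape(1,1,3),np.zeros(3),np.zeros(3),i["intrinsics"],i["dist"])[0].ravel()
for dz in (0,.01,.02,.03,.04): print(dz,proj(p+[0,0,dz]))
x=tri([ray("wrist",(320,272),T),ray("side",(387,243))]); print("tip",x,"tool",q2R(get_ee_rot()).T@(x-p))
b=[(462,146),(487,150),(470,165)]
for u in b: m=atz("top",u,.092); print("mug",1e3*(m-S)@D,1e3*np.cross(D,m-S)[2])
```

```text
0 [385.5192 257.286 ]
0.01 [385.8    253.5088]
0.02 [386.0834 249.6921]
0.03 [386.3696 245.8353]
0.04 [386.6585 241.9378]
tip [ 0.5478 -0.0883  0.0772] tool [ 0.005   0.0031 -0.0321]
mug 75.77826168871307 -150.9421186019438
mug 59.918948740101 -195.26667475446376
mug 37.49147050490474 -156.39981635743956
```

Both views put the real fingertips about 32 mm short of the nominal TCP, at roughly z = 77 mm, which explains the lack of contact. I'll find the button by touch, shifted 3 mm away from the gallery.

```bash
cat >> h.py <<'E'
S=S-.003*np.array([-D[1],D[0],0])
E
python3 - <<'E'
from h import *
movel(at(.002,.045),v=.03);wait(.2);rep("start")
for z in (.034,.030,.027,.024,.021,.018,.015,.012):
    r=movel(at(.002,z),v=.03,until_force=4); wait(.1); rep(str(r))
    if get_ft_force()[2]>2.0 : 
        wait(.1); rep("hold")
        if get_ft_force()[2]>2.0: break
cv2.imwrite("pics/s4.png",cv2.resize(read_camera("side")[180:330,310:510,::-1],None,fx=4,fy=4,interpolation=cv2.INTER_CUBIC))
E
```

```text
start 9.25 s,lat,z mm [ 1.9 -0.  45. ] F along,z [ 0.5 -0. ] [ 0.5  0.4 -0. ]
False 9.87 s,lat,z mm [ 2.  0. 34.] F along,z [-0.3  0.4] [-0.1 -1.1  0.4]
False 10.25 s,lat,z mm [ 2.  0. 30.] F along,z [-0.4 -0.2] [-0.5  0.5 -0.2]
False 10.6 s,lat,z mm [ 2.  0. 27.] F along,z [-0.1 -0.1] [-0.1  0.3 -0.1]
False 10.95 s,lat,z mm [ 2.  0. 24.] F along,z [-0.8  0.3] [-0.8  0.1  0.3]
False 11.3 s,lat,z mm [ 1.9  0.  20.9] F along,z [-0.5  0.9] [-0.5 -0.1  0.9]
False 11.65 s,lat,z mm [ 2.2 -0.1 18.1] F along,z [0.5 3.3] [0.5 0.2 3.3]
hold 11.75 s,lat,z mm [ 2.2 -0.1 18.1] F along,z [0.6 3.1] [ 0.7 -0.3  3.1]
```

View pics/s4.png

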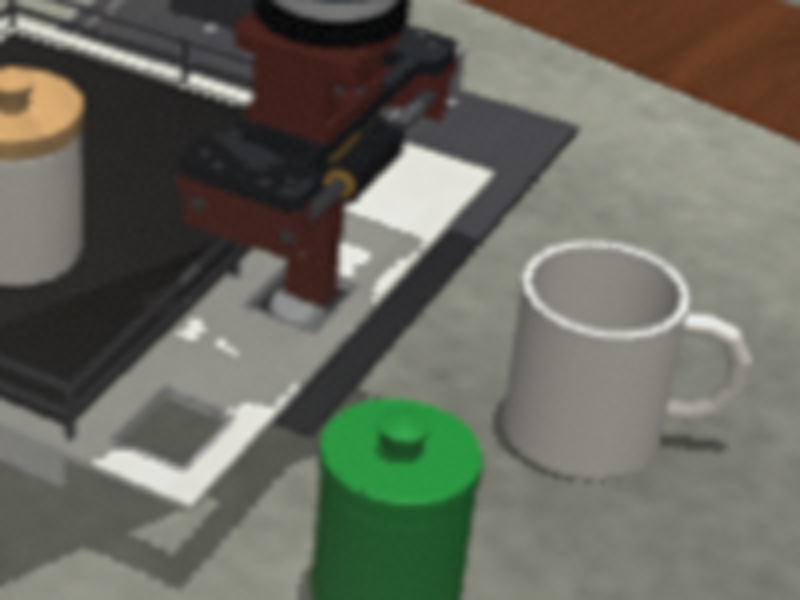

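The fingertip sits on the button in the slot at about (300,300) in the crop, clear of the gallery. The 3.2 N reading means about 4 mm down, so the tips are 35 mm short of the TCP. I'll press to 12 mm and check that the force follows the spring.

Run:
```python
from h import *
for z in (.014,.010):
    print(movel(at(.002,z),v=.03,until_force=6)); wait(.2); rep("press"); F=[]
for _ in range(8): F.append(get_ft_force()); wait(.02)
f=np.mean(F,0); print("mean",f,f@D)
if 4.6<f[2]<6.9:
    print(movel(at(.010,.010),v=.03,until_force=15)); rep("at wall")
    print(movel(at(.018,.010),v=.03,until_force=15)); wait(.1); rep("slid")
cv2.imwrite("pics/w5.png",read_camera("wrist")[:,:,::-1])
```

```text
False
press 12.28 s,lat,z mm [ 2.2 -0.1 14.1] F along,z [0.7 4. ] [ 0.8 -0.6  4. ]
False
press 12.77 s,lat,z mm [ 2.2 -0.1 10.2] F along,z [1.8 5.1] [1.8 0.4 5.1]
mean [ 1.09227115 -0.10191518  5.22108196] 1.0453797872237405
False
at wall 13.32 s,lat,z mm [8.7 0.5 9.6] F along,z [-1.2  4.9] [-1.4  1.   4.9]
False
slid 13.83 s,lat,z mm [15.8  0.8  9.4] F along,z [-3.   5.4] [-3.3  0.7  5.4]
```

View pics/w5.png

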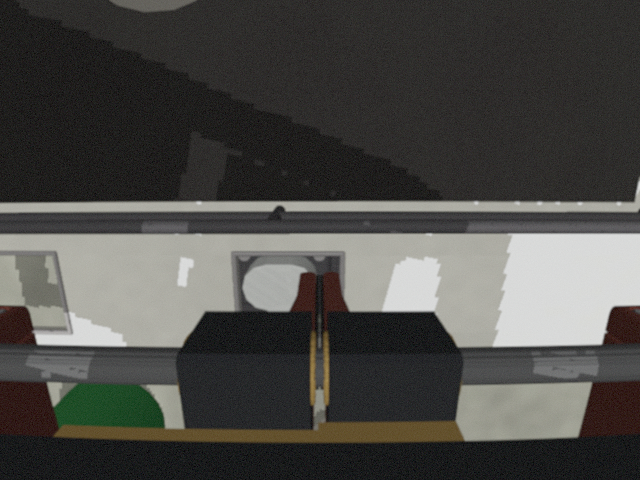

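The fingers are at the +x end of the slot, about (345,285), still on the button, and the tray is only just starting to move. I'll slide on.

Run:
```python
from h import *
print(movel(at(.030,.010),v=.03,until_force=20)); rep("a")
print(movel(at(.045,.010),v=.03,until_force=20)); rep("b")
cv2.imwrite("pics/w6.png",read_camera("wrist")[:,:,::-1])
a=cv2.imread("pics/w5.png")[230:340,:];b=cv2.imread("pics/w6.png")[230:340,:]
t=cv2.resize(read_camera("top")[50:340,190:440,::-1],(640,742))[120:420]
cv2.imwrite("pics/m6.png",np.vstack([b,t]))
```

```text
False
a 14.43 s,lat,z mm [28.6  0.8  9.2] F along,z [-4.4 -0.6] [-4.9  2.  -0.6]
False
b 15.08 s,lat,z mm [44.5  0.   9.7] F along,z [-3.7 -2.8] [-3.5 -1.3 -2.8]
```

View pics/m6.png

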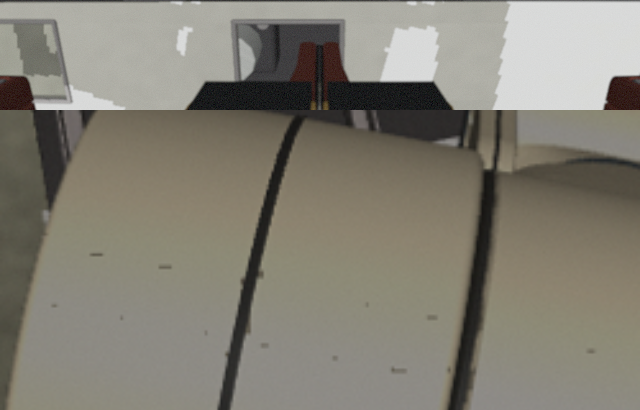

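The strip now covers the button and the slot's end follows the fingers. I'll push on to the stop, at about s = 146 mm.

Run:
```python
from h import *
print(movel(at(.130,.012),v=.06,until_force=15)); rep("c")
print(movel(at(.165,.012),v=.03,until_force=12)); rep("stop")
```

```text
False
c 16.75 s,lat,z mm [ 1.303e+02 -1.000e-01  1.230e+01] F along,z [-3.2 -1.8] [-3.3 -0.  -1.8]
True
stop 17.39 s,lat,z mm [143.5   0.2  11.6] F along,z [-0.7 -0.1] [-0.7 -0.1 -0.1]
```

Run:
```python
from h import *
print(movel(at(.160,.012),v=.02,until_force=20)); rep("stop2")
movel(at(.140,.014),v=.05); rep("back")
p=get_tcp_pos(); movel([*p[:2],.10],v=.15); rep("up")
p=get_tcp_pos(); movel(at(.09,.20),v=.2);rep("up2")
cv2.imwrite("pics/w7.png",read_camera("wrist")[:,:,::-1])
```

```text
True
stop2 17.87 s,lat,z mm [142.8   0.7  10.2] F along,z [-0.3 -0. ] [-0.3  0.1 -0. ]
back 18.12 s,lat,z mm [ 1.402e+02 -1.000e-01  1.430e+01] F along,z [-0.2 -0.1] [-0.2 -0.1 -0.1]
up 18.84 s,lat,z mm [1.397e+02 1.000e-01 9.940e+01] F along,z [-0.2 -0.2] [-0.1 -0.5 -0.2]
up2 19.55 s,lat,z mm [ 89.6   0.2 198.8] F along,z [ 0.2 -0. ] [ 0.3 -0.5 -0. ]
```

View pics/w7.png

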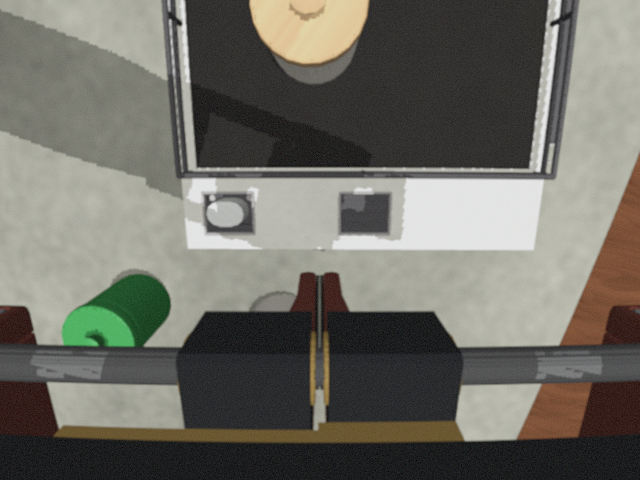

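The front slot, centred at (230,214), now holds the raised button at (226,213), with the usual ~3 mm offset. The rear slot at (365,213) is empty and the short jar is standing. I'll check the travel numerically, then hand in.

Run:
```python
from h import *
a=cv2.imread("pics/w7.png")
S0=np.array([.5438,-.0943,0])
for u in ((365,213.3),(230,213.5)): print(1e3*(atz("wrist",u,.054)-S0)@D)
movel(at(.09,.35),v=.25); print(get_time())
job_done()
```

```text
130.1248286523181
1.6115239379858317
20.35
the job is handed in; nothing more can be done
```

The tray is fully home: I measured about 130 mm of travel, with the button up in the front slot and the robot clear. I handed the job in at 20.4 s; nothing but the button and tray was touched as far as I could tell, though I saw only the short jar standing in the last picture.

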